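# Reset the hold-down spindle of a sawing jig

## Task

The closed hold-down clamp on the sawing jig stands clear of the board: slacken the lock ring on its spindle by about a quarter turn, screw the spindle down by its top knob until the rubber foot meets the board and then about an eighth of a turn more, so that it nips the board without bruising it. Then tighten the lock ring again firmly by hand, without forcing it and without shifting the spindle, let go, and leave the other tools where they lie.

Things in the scene. Friction and masses are not known exactly. Their poses are not given: they have to be found in the camera images.
- jig: sawing jig fixed to the bench: plywood bed 330 x 360 mm with a fence, a kerf guide at its +y end (100 mm high) and a low, closed toggle clamp on its +x side that reaches towards -x over the board. Origin on the bench right under the spindle's axis; z up, y along the board. Clamp arm 40 mm wide, its top 86 mm above the bench; a bush 30 mm in diameter stands on it up to 101 mm
- ring_center (a point): centre of the lock ring, on the spindle's axis: knurled dark steel, 45 mm in diameter, 14 mm high (103 to 117 mm above the bench when tight), the wider and lower of the two round parts on the spindle. Right-hand thread, 8 mm a turn: clockwise from above tightens and lowers it. Free room 30 mm all round it and 17 mm below its middle; the knob stands above it
- knob_center (a point): centre of the spindle's knob, on the axis: knurled aluminium, 32 mm in diameter, 24 mm high (133 to 157 mm above the bench at the start), the upper, narrower round part. Right-hand thread, 8 mm a turn: clockwise from above screws spindle and foot down. With the ring slack it turns with 0.06 N m until the foot meets the board, then 0.003 N m more per newton on the foot
- lock_ring (a joint): angle of the lock ring in rad: 0 as found (tight), grows anticlockwise from above (slackening). It leaves its washer at about 0.6 and then turns freely (0.04 N m). Slackening it takes about 0.3 N m. Turned back, it tightens steadily from 0.6 down: hand-tight again means 0.3 to 0.4 N m, reached between 0 and -0.4; the ring tight, the spindle does not turn; at -1 the ring is over-tight
- spindle (a joint): angle of the spindle in rad: 0 as found, grows clockwise from above (screwing down, 1.27 mm per rad). How far it must go differs: the foot begins 1 to 4 mm above the board
- foot: black rubber foot at the spindle's lower end, 25 mm in diameter, 14 mm high, origin at the centre of its underside (42.5 mm above the bench at the start); turns with the spindle, firm: gives 1 mm for each 55 N, and about 50 N (0.2 N m at the knob) is a good nip, over 110 N bruises. Under it lies the board (wood, 104 x 400 mm), its top 38.5 to 42 mm above the bench: boards differ
- washer: steel washer, 36 mm in diameter, on the bush under the lock ring, origin at the centre of its top (103 mm above the bench); the tight ring presses on it with about 25 N
- chisel: bystander: bevel-edge chisel, 230 mm long, lying on the jig's bed in front of the board along y, origin below the root of the blade
- square: bystander: small try square, wooden stock 75 mm, steel blade 100 mm, lying on the board at its -y end, origin under the end of the stock
- wide_chisel: bystander: wide chisel, 230 mm long, on the bench, origin below the root of the blade
- plane: bystander: bench plane, 245 mm long, on the bench, origin under its middle
- mallet: bystander: wooden mallet on the bench, origin under its handle near the head
- tenon_saw: bystander: tenon saw lying flat on the bench, origin at the heel of the blade
- gauge: bystander: wooden marking gauge, 215 mm long, on the bench, origin under its middle

How it is judged:
By the outcome, as a careful person would: the job done as asked, in the order asked, and still so for the second after the job is handed in, with the robot touching nothing.
It also fails if it takes over 72 s, if anything falls off the work surface, if the arm or the gripper's body presses on something with over 40 N, if the wrist force passes 120 N, or if a joint passes its speed limit or range.

## Robot

A 6-joint arm with a two-finger parallel gripper is mounted at the origin on the work surface. World frame = base frame: x ahead of the robot, y to its left, z up, the work surface at z = 0. Lengths are in m, angles in degrees, forces in N, time in s.
With the tool pointing down it reaches from about 0.4 to 0.825 m from the base axis. Payload 7 kg.
Tool frame: the origin (TCP) lies at the very end of the fingers, on their centre line; the grasp point (between the pads) lies 19 mm behind it; z points along the fingers, y is the direction in which the jaws open and shut (so a half turn about z gives the same grasp; the last joint's range is limited). The gripper opens to 85 mm and grips with 20 to 120 N. Pads are 22 mm wide; open, the fingers measure 114 mm over their backs; the gripper's body (76 mm by 85 mm) begins 54 mm behind the grasp point. The pads swing forward as they close: fully open they stand 13 mm farther back than shut.
Start: joints at [86.465, 20.546, 0.682, 0, -70.136, -16.507], TCP at [0.231, 0.634, 0.231] pointing down, gripper open.
Joint ranges: [-176.03, 176.03], [-82.01, 121.73], [-58.28, 71.71], [-173.87, 95.51], [-174.79, -0.11], [-173.66, 173.66]. Speed limits (degrees/s): [136.94, 136.94, 172.46, 180, 180, 180].

## Interface

Orientations are given as [roll, pitch, yaw] about the fixed x, y, z axes, in that order (R = Rz(yaw) Ry(pitch) Rx(roll)).
In Python, from bench import arm gives the robot as it stands.
- The arm moves only by the tool send_rows, never from a script. Its argument "plan" is one flat list of numbers, 7 for each row, row after row: the shift along the tool's x, y, z as a fraction of full scale, then the turn, a rotation vector about the tool's x, y, z as a fraction of full scale, then the closure, from 0 (fully open) to 1 (shut). A call has 1 to 20 rows; each row shifts and turns the commanded pose from where the row before left it, along the tool's axes as they then stand; what a row does not reach is not made up. Full scale, the value 1, is 0.075 m for a shift and 0.5 rad for a turn. A row lasts 1/8 s, in which the tool goes at most 62.5 mm and 10.7 degrees, less where a joint would pass 70% of its speed; a pose out of reach is approached as far as the arm can. A call with a number of a shift or a turn outside -1 to 1 is refused whole. A call with a gripper value outside its range is refused whole. The fingers move at their own pace and stop on an object; "grip_force" is the grip in N (left out, the last holds). Time passes only in rows, so rows that do not move let the fingers close. It gives the time, the measured TCP pose, the force and the opening at its end, in the units of the state.
- arm.state(): the state, without advancing time (a new reading comes with each control period).
- arm.grab_frame(name): name is "scene" or "top"; returns the picture (384x512x3 uint8, blue, green, red); there is no depth.
- arm.get_calibration(name): a dict with "K" (3x3 intrinsics, pixels), "k1" (the pictures are not rectified: a ray, as slopes to the right and down, at radius r is drawn at 1 + k1 r^2 times it, then the intrinsics apply), "rvec" (rotation vector, rad) and "tvec" (3), from world to camera coordinates, as OpenCV has them. Camera axes: x right, y down, z forward; pixel columns grow to the right and rows downward; lengths in m; the calibration is good to about 2 mm. A picture is of the moment at which its call begins. get_calibration takes no time and is no camera call.
- arm.sign_off(): hands the job in, once; it reports no verdict.
The state is a dict: "time": time; "joints": joint angles; "joint_vel": joint speeds; "joint_torque": joint torques, N m; "eef_pos": TCP position; "tool_rot": TCP orientation; "ft_force": force on the tool from outside, world axes, zero at the start; "moment": the same for the moment, N m; "width": finger opening in m.
Only numpy, scipy, OpenCV 4.12 (cv2) and the standard library are available. Lean on these libraries where they do the work, as an engineer would, in place of code of your own. Each camera call takes 0.05 s, during which the arm holds its last target. There are 200 camera calls.

## Working session

There is one attempt and no reset: what is moved stays moved. The work goes in short steps, Python scripts to look and compute and a tool call to move; the robot and the scene stay as the last step left them, time stands still between calls to the robot, and variables do not carry over. Pictures are saved under pics/ and viewed, about 8 in all and at most 12, crops included, and the job is handed in when it is done.

Besides the shell and the picture viewer there is one more tool, called by a JSON object that holds its "fn" and its "kwargs". send_rows: Moves the arm, as the interface text tells. Its arguments: {"type":"object","properties":{"plan":{"type":"array","items":{"type":"number","minimum":-1,"maximum":1}},"grip_force":{"type":"number"}},"required":["plan"]}

```bash
mkdir -p pics; ls; python3 - <<'E'
from bench import arm
import cv2
s=arm.state()
for k,v in s.items(): print(k,v)
for n in("scene","top"):
    cv2.imwrite(f"pics/{n}0.png",arm.grab_frame(n)); print(arm.get_calibration(n))
E
```

```text
pics
time 0.0
joints [ 8.64656538e+01  2.05912104e+01  6.32701429e-01 -1.98870664e-02
 -7.01348754e+01 -1.65074917e+01]
joint_vel [-0.06114747 -0.11864127 -0.05671225 -0.01567077 -0.08695773 -0.01503882]
joint_torque [-1.97381880e-03 -5.83318162e+01  2.93412262e+01  6.93638206e+00
 -5.87984134e-03  6.07900823e-07]
eef_pos [0.231181   0.63366023 0.2303588 ]
tool_rot [ 1.79905152e+02 -8.61241642e-03 -2.00486037e+01]
ft_force [ 0.53291593 -0.94369694  1.06031084]
moment [ 0.00974788 -0.03037712  0.03402007]
width 0.08529381575717787
{'K': array([[465.98198928,   0.        , 259.50930338],
       [  0.        , 465.98198928, 194.17014332],
       [  0.        ,   0.        ,   1.        ]]), 'k1': 0.03243243416564538, 'rvec': array([ 2.10143866,  0.67635468, -0.38235225]), 'tvec': array([-0.35695839, -0.07246559,  1.90846858])}
{'K': array([[460.30857736,   0.        , 251.8620198 ],
       [  0.        , 460.30857736, 190.35635509],
       [  0.        ,   0.        ,   1.        ]]), 'k1': -0.03916542278114219, 'rvec': array([ 2.19680927, -2.16406798,  0.07752565]), 'tvec': array([-0.05788444,  0.49988016,  1.81055941])}
```

View pics/scene0.png

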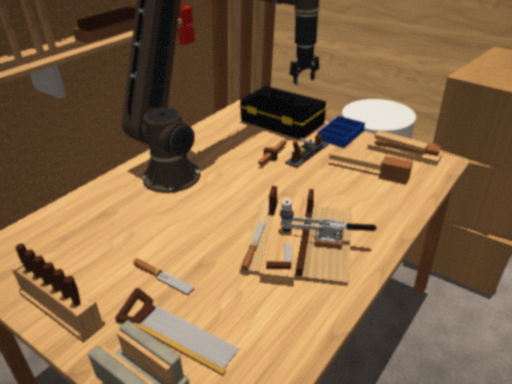

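View pics/top0.png

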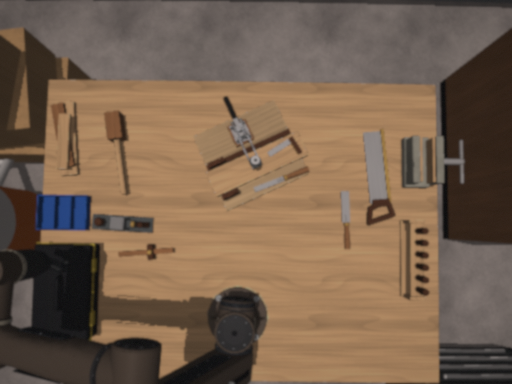

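The scene view shows the clamp spindle at about (287,212). In the top view it is at about (255,162), with the clamp handle at (228,100). Next I'll zoom in on both.

```bash
python3 - <<'E'
import cv2,numpy as np
a=cv2.imread("pics/scene0.png")[190:250,260:320];b=cv2.imread("pics/top0.png")[130:190,225:285]
f=lambda i:cv2.resize(i,(400,400),interpolation=cv2.INTER_NEAREST)
cv2.imwrite("pics/z.png",np.hstack([f(a),f(b)]))
E
```

```text
(no output)
```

View pics/z.png

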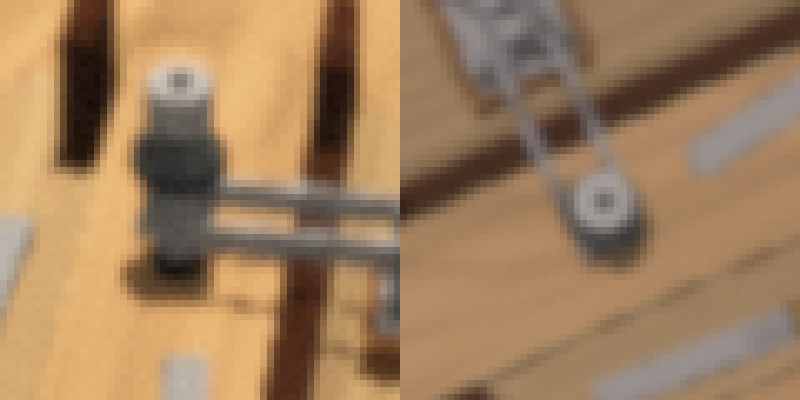

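```bash
cat > h.py <<'E'
import cv2,numpy as np
from bench import arm
def ray(n,uv):
    c=arm.get_calibration(n);R=cv2.Rodrigues(c["rvec"])[0]
    d=np.array([c["k1"],0,0,0,0.])
    p=cv2.undistortPoints(np.array([[uv]],float),c["K"],d)[0,0]
    return -R.T@c["tvec"],R.T@np.array([p[0],p[1],1])
def plane(n,uv,z):
    o,d=ray(n,uv);return o+d*(z-o[2])/d[2]
def tri(u,v):
    (o1,d1),(o2,d2)=ray("scene",u),ray("top",v)
    t=np.linalg.lstsq(np.c_[d1,-d2],o2-o1,rcond=None)[0]
    a,b=o1+t[0]*d1,o2+t[1]*d2;return (a+b)/2,np.linalg.norm(a-b)
def st():
    s=arm.state();print({k:np.round(s[k],4) for k in("time","eef_pos","tool_rot","ft_force","moment","width")},"j1",round(s["joints"][0],1),"j6",round(s["joints"][5],1))
E
python3 - <<'E'
from h import *
a=cv2.imread("pics/scene0.png");b=cv2.imread("pics/top0.png")
def cen(i,x,y,r,f):
    c=i[y-r:y+r+1,x-r:x+r+1].astype(float);m=f(c.min(2),c.max(2)-c.min(2));w=m*1.
    ys,xs=np.mgrid[-r:r+1,-r:r+1];print(int(m.sum()),end=' ');return(x+(xs*w).sum()/w.sum(),y+(ys*w).sum()/w.sum())
top=cen(b,255,160,7,lambda m,s:(m>125)&(s<30));print(top,b[155:166,255].tolist())
u=(286.5,201.5)
# knob outline in scene: row profile
for y in (202,207,213,216): print(y,a[y,277:297].max(1).tolist())
for t in (top,(254.95,159.5)): print(plane("top",t,.157),plane("scene",u,.157),tri(u,t))
print("fence",plane("top",(212,167),.05),plane("top",(288,132),.05))
E
```

```text
54 (np.float64(254.87037037037038), np.float64(159.33333333333334)) [[128, 136, 151], [149, 152, 162], [152, 154, 162], [136, 137, 144], [110, 112, 115], [104, 106, 109], [127, 129, 135], [149, 152, 158], [143, 145, 152], [109, 111, 116], [76, 77, 80]]
202 [145, 198, 223, 224, 210, 202, 203, 195, 163, 130, 134, 170, 197, 203, 202, 217, 229, 233, 235, 236]
207 [215, 232, 229, 218, 183, 133, 100, 99, 98, 102, 101, 100, 97, 110, 161, 216, 234, 236, 234, 233]
213 [231, 217, 166, 100, 60, 48, 49, 52, 54, 52, 55, 62, 61, 59, 69, 84, 135, 199, 223, 225]
216 [232, 229, 210, 153, 87, 54, 45, 43, 44, 49, 48, 52, 49, 50, 50, 76, 139, 191, 211, 215]
[ 0.60524867 -0.06046905  0.157     ] [ 0.59988559 -0.06191266  0.157     ] (array([ 0.602966  , -0.06202138,  0.15872553]), np.float64(0.005084930730626906))
[ 0.60463242 -0.06077214  0.157     ] [ 0.59988559 -0.06191266  0.157     ] (array([ 0.60263577, -0.06211997,  0.15859561]), np.float64(0.004417566768424737))
fence [0.58791914 0.10727989 0.05      ] [ 0.73139152 -0.1896395   0.05      ]
```

```bash
python3 - <<'E'
from h import *
a=cv2.imread("pics/scene0.png").max(2);b=cv2.imread("pics/top0.png").max(2)
print(a[197:208,280:294]);print(b[153:169,248:263])
for v in (201.5,202,202.5): print(plane("scene",(286.4,v),.157))
for v in (159.5,160): print(plane("top",(254.9,v),.157))
s=arm.state()
from scipy.spatial.transform import Rotation as R
print(R.from_euler("xyz",s["tool_rot"],degrees=True).as_matrix().round(3))
E
```

```text
[[217 216 218 224 225 228 228 229 227 226 224 220 216 218]
 [223 223 224 228 229 230 229 230 230 230 228 222 223 223]
 [223 223 223 226 227 224 221 223 225 228 226 225 223 227]
 [227 222 223 220 217 201 190 188 200 215 219 221 224 228]
 [225 217 215 213 201 173 139 142 171 201 211 214 220 228]
 [224 210 202 203 195 163 130 134 170 197 203 202 217 229]
 [224 203 187 187 194 179 158 161 184 194 187 187 212 230]
 [219 195 164 157 169 171 167 172 174 174 158 172 216 233]
 [218 186 144 123 132 140 139 144 144 130 125 163 218 233]
 [218 187 138 105 103 111 112 109 111 104 111 160 215 235]
 [218 183 133 100  99  98 102 101 100  97 110 161 216 234]]
[[143 156 163 168 172 169 159 150 150 161 169 171 173 174 174]
 [161 171 174 174 172 169 158 147 148 160 167 173 175 177 177]
 [160 170 171 169 168 165 158 151 151 159 166 172 176 178 178]
 [150 158 160 159 159 162 162 162 160 161 161 165 171 176 178]
 [136 141 142 147 157 163 162 162 164 163 157 153 161 171 176]
 [127 123 128 145 161 162 150 144 150 160 158 147 149 162 170]
 [125 112 118 146 162 154 131 115 127 150 157 143 135 150 164]
 [128 107 113 145 162 154 128 109 123 149 156 136 122 139 159]
 [138 110 110 139 160 160 146 135 143 156 153 127 108 125 152]
 [150 122 105 123 148 161 161 158 158 156 139 111  92 110 141]
 [159 134 105 102 123 141 150 152 148 135 112  87  77  99 131]
 [168 148 116  93  92 103 113 116 111  96  80  66  70  94 126]
 [174 161 134 103  83  77  78  80  75  69  61  63  73 100 135]
 [177 169 151 124  96  77  69  68  68  69  69  73  85 111 144]
 [173 170 161 142 116  90  74  70  73  77  82  86  98 124 151]
 [169 168 162 151 130 106  91  88  87  88  91  98 114 141 162]]
[ 0.59962445 -0.06209259  0.157     ]
[ 0.60112229 -0.06434246  0.157     ]
[ 0.60261566 -0.06658562  0.157     ]
[ 0.60462972 -0.06058753  0.157     ]
[ 0.60276831 -0.06061478  0.157     ]
[[ 0.939 -0.343 -0.   ]
 [-0.343 -0.939 -0.001]
 [ 0.     0.001 -1.   ]]
```

{"fn": "send_rows", "kwargs": {"plan": [0.489,0.438,0,0,0,0,0.2,0.489,0.438,0,0,0,0,0.2,0.489,0.438,0,0,0,0,0.2,0.489,0.438,0,0,0,0,0.2,0.489,0.438,0,0,0,0,0.2,0.489,0.438,0,0,0,0,0.2,0.489,0.438,0,0,0,0,0.2,0.489,0.438,0,0,0,0,0.2,0.489,0.438,0,0,0,0,0.2,0.489,0.438,0,0,0,0,0.2,0.489,0.438,0,0,0,0,0.2,0.489,0.438,0,0,0,0,0.2,0.489,0.438,0,0,0,0,0.2,0.489,0.438,0,0,0,0,0.2,0.489,0.438,0,0,0,0,0.2,0.489,0.438,0,0,0,0,0.2], "grip_force": 20}}

```text
time: 2.1
eef_pos: [0.6029, -0.0623, 0.231]
tool_rot: [180.0, 0.0, -20.0]
ft_force: [0.3, 0.6, 0.5]
width: 0.0681
```

```bash
python3 -c "
from h import *;st()"
```

```text
{'time': np.float64(2.1), 'eef_pos': array([ 0.6029, -0.0623,  0.231 ]), 'tool_rot': array([ 1.799918e+02,  2.770000e-02, -2.004150e+01]), 'ft_force': array([0.3003, 0.5744, 0.4909]), 'moment': array([ 0.0743, -0.1348, -0.0549]), 'width': np.float64(0.0681)} j1 12.5 j6 57.4
```

{"fn": "send_rows", "kwargs": {"plan": [0,0,0.225,0,0,0,0.2,0,0,0.225,0,0,0,0.2,0,0,0.225,0,0,0,0.2,0,0,0.225,0,0,0,0.2,0,0,0.225,0,0,0,0.2,0,0,0.225,0,0,0,0.2,0,0,0.225,0,0,0,0.2,0,0,0.225,0,0,0,0.2,0,0,0,0,0,0,0.2]}}

```text
time: 3.22
eef_pos: [0.6015, -0.0609, 0.0945]
tool_rot: [179.9, 0.1, -20.1]
ft_force: [0.0, 0.0, -0.2]
width: 0.0687
```

```bash
python3 - <<'E'
from h import *
st()
a=arm.grab_frame("scene")[165:245,250:330];b=arm.grab_frame("top")[120:200,215:295]
f=lambda i:cv2.resize(i,(400,400),interpolation=cv2.INTER_CUBIC)
cv2.imwrite("pics/z2.png",np.hstack([f(a),f(b)]))
E
```

```text
{'time': np.float64(3.225), 'eef_pos': array([ 0.6015, -0.0609,  0.0945]), 'tool_rot': array([ 1.799215e+02,  1.481000e-01, -2.005780e+01]), 'ft_force': array([ 0.0022,  0.0272, -0.1795]), 'moment': array([-0.0293,  0.0071,  0.0253]), 'width': np.float64(0.0687)} j1 12.7 j6 57.2
```

View pics/z2.png

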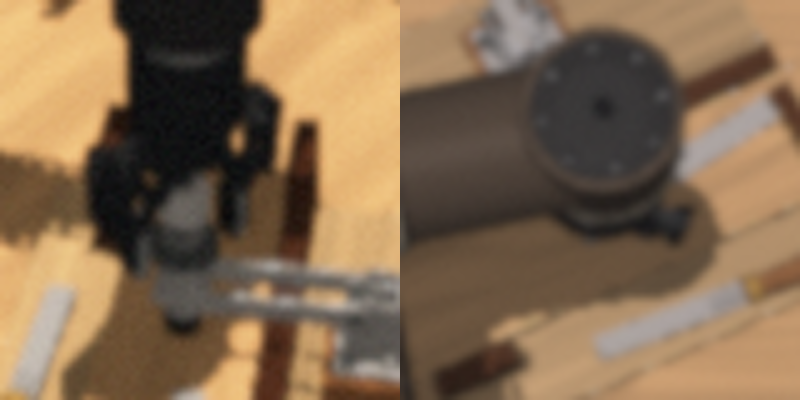

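The open fingers straddle the ring: tips at about (137,270) and (235,230) in the left crop, ring at about (187,245). Next, a light squeeze to centre on it.

{"fn": "send_rows", "kwargs": {"plan": [0,0,0,0,0,0,0.4,0,0,0,0,0,0,0.45,0,0,0,0,0,0,0.5,0,0,0,0,0,0,0.55,0,0,0,0,0,0,0.6,0,0,0,0,0,0,0.6], "grip_force": 20}}

```text
time: 4.08
eef_pos: [0.6025, -0.0616, 0.0973]
tool_rot: [180.0, -0.0, -20.0]
ft_force: [-2.8, -4.7, 5.7]
width: 0.0439
```

```bash
python3 -c "
from h import *;st()"
```

```text
{'time': np.float64(4.075), 'eef_pos': array([ 0.6025, -0.0616,  0.0973]), 'tool_rot': array([ 1.799536e+02, -4.550000e-02, -2.003040e+01]), 'ft_force': array([-2.7503, -4.6998,  5.6946]), 'moment': array([-1.7785,  0.7889,  0.0295]), 'width': np.float64(0.0439)} j1 12.7 j6 57.3
```

{"fn": "send_rows", "kwargs": {"plan": [0,0.013,0,0,0,0,0.6,0,0,0,0,0,0,0.6,0,0,0,0,0,0,0.6]}}

```text
time: 4.45
eef_pos: [0.6025, -0.0617, 0.0973]
tool_rot: [-180.0, -0.1, -20.0]
ft_force: [-1.8, -1.1, 4.8]
width: 0.0445
```

```bash
python3 -c "
from h import *;st()"
```

```text
{'time': np.float64(4.45), 'eef_pos': array([ 0.6025, -0.0617,  0.0973]), 'tool_rot': array([-1.799806e+02, -6.690000e-02, -2.002390e+01]), 'ft_force': array([-1.8349, -1.0513,  4.7647]), 'moment': array([-0.3496,  0.6057, -0.0183]), 'width': np.float64(0.0445)} j1 12.6 j6 57.3
```

{"fn": "send_rows", "kwargs": {"plan": [0,0,0,0,0,0,0.25,0,0,0,0,0,0,0.25,0,0,0,0,0,0.305,0.25,0,0,0,0,0,0.305,0.25,0,0,0,0,0,0.305,0.25,0,0,0,0,0,0.305,0.25,0,0,0,0,0,0.305,0.25,0,0,0,0,0,0.305,0.25,0,0,0,0,0,0.305,0.25,0,0,0,0,0,0.305,0.25,0,0,0,0,0,0,0.4,0,0,0,0,0,0,0.45,0,0,0,0,0,0,0.5,0,0,0,0,0,0,0.55,0,0,0,0,0,0,0.6,0,0,0,0,0,0,0.6]}}

```text
time: 6.45
eef_pos: [0.6023, -0.0617, 0.0964]
tool_rot: [-180.0, 0.0, -89.9]
ft_force: [0.2, 0.1, 1.4]
width: 0.044
```

```bash
python3 -c "
from h import *;st()"
```

```text
{'time': np.float64(6.45), 'eef_pos': array([ 0.6023, -0.0617,  0.0964]), 'tool_rot': array([-1.799842e+02,  7.000000e-04, -8.992460e+01]), 'ft_force': array([0.1844, 0.054 , 1.4136]), 'moment': array([ 0.034 , -0.189 ,  0.1526]), 'width': np.float64(0.044)} j1 12.6 j6 -12.6
```

{"fn": "send_rows", "kwargs": {"plan": [0,0,0,0,0,0,0.7,0,0,0,0,0,0,0.7,0,0,0,0,0,-0.1,0.7,0,0,0,0,0,-0.1,0.7,0,0,-0.001,0,0,-0.1,0.7], "grip_force": 70}}

```text
time: 7.08
eef_pos: [0.6023, -0.0617, 0.0968]
tool_rot: [-180.0, 0.0, -81.3]
ft_force: [-1.0, 0.9, 5.6]
width: 0.0428
```

```bash
python3 -c "
from h import *;st()"
```

```text
{'time': np.float64(7.075), 'eef_pos': array([ 0.6023, -0.0617,  0.0968]), 'tool_rot': array([-1.799637e+02,  6.200000e-03, -8.128830e+01]), 'ft_force': array([-0.9953,  0.9171,  5.6229]), 'moment': array([ 0.3232,  0.3908, -0.3234]), 'width': np.float64(0.0428)} j1 12.6 j6 -3.9
```

{"fn": "send_rows", "kwargs": {"plan": [0,0,-0.0018,0,0,-0.2,0.7,0,0,-0.0018,0,0,-0.2,0.7,0,0,-0.0018,0,0,-0.2,0.7,0,0,-0.0018,0,0,-0.2,0.7,0,0,-0.0018,0,0,-0.2,0.7,0,0,-0.0018,0,0,-0.2,0.7,0,0,-0.0018,0,0,-0.2,0.7,0,0,-0.0018,0,0,-0.2,0.7,0,0,-0.0018,0,0,-0.2,0.7,0,0,-0.0018,0,0,-0.2,0.7,0,0,-0.0018,0,0,-0.2,0.7,0,0,-0.0018,0,0,-0.2,0.7,0,0,-0.0018,0,0,-0.2,0.7,0,0,-0.0018,0,0,-0.2,0.7,0,0,0,0,0,0,0.7,0,0,0,0,0,0,0.7]}}

```text
time: 9.07
eef_pos: [0.6024, -0.0616, 0.0985]
tool_rot: [-180.0, -0.0, -1.3]
ft_force: [-0.2, 0.8, 4.9]
width: 0.0427
```

```bash
python3 -c "
from h import *;st()"
```

```text
{'time': np.float64(9.075), 'eef_pos': array([ 0.6024, -0.0616,  0.0985]), 'tool_rot': array([-1.799926e+02, -3.110000e-02, -1.256700e+00]), 'ft_force': array([-0.2183,  0.7667,  4.9381]), 'moment': array([ 0.4363,  0.0768, -0.0622]), 'width': np.float64(0.0427)} j1 12.6 j6 76.1
```

{"fn": "send_rows", "kwargs": {"plan": [0,0,0,0,0,0,0.25,0,0,0,0,0,0,0.25,0,0,0,0,0,0,0.25,0,0,-0.103,0,0,0,0.25,0,0,-0.103,0,0,-0.29,0.25,0,0,-0.103,0,0,-0.29,0.25,0,0,-0.103,0,0,-0.29,0.25,0,0,0,0,0,-0.29,0.25,0,0,0,0,0,-0.29,0.25,0,0,0,0,0,-0.29,0.25,0,0,0,0,0,-0.29,0.25,0,0,0,0,0,-0.29,0.25,0,0,0,0,0,-0.29,0.35,0,0,0,0,0,0,0.5,0,0,0,0,0,0,0.55,0,0,0,0,0,0,0.6,0,0,0,0,0,0,0.65,0,0,0,0,0,0,0.75,0,0,0,0,0,0,0.75], "grip_force": 20}}

```text
time: 11.45
eef_pos: [0.6023, -0.0617, 0.1294]
tool_rot: [180.0, -0.0, 73.6]
ft_force: [0.5, 1.5, 2.9]
width: 0.0312
```

```bash
python3 -c "
from h import *;st()"
```

```text
{'time': np.float64(11.45), 'eef_pos': array([ 0.6023, -0.0617,  0.1294]), 'tool_rot': array([ 1.799825e+02, -2.800000e-03,  7.362320e+01]), 'ft_force': array([0.4783, 1.5362, 2.8624]), 'moment': array([-0.0414,  0.1436, -0.0743]), 'width': np.float64(0.0312)} j1 12.6 j6 151.0
```

{"fn": "send_rows", "kwargs": {"plan": [0,0,0,0,0,0,0.8,0,0,0,0,0,0,0.8,0,0,0.0008,0,0,0.1,0.8,0,0,0.0008,0,0,0.1,0.8,0,0,0.0008,0,0,0.1,0.8,0,0,0.0008,0,0,0.1,0.8,0,0,0.0008,0,0,0.1,0.8,0,0,0.0008,0,0,0.1,0.8], "grip_force": 50}}

```text
time: 12.45
eef_pos: [0.6022, -0.0617, 0.1291]
tool_rot: [180.0, -0.0, 56.4]
ft_force: [-1.8, 0.2, 5.9]
width: 0.0304
```

```bash
python3 -c "
from h import *;st()
print(arm.state()['moment'])"
```

```text
{'time': np.float64(12.45), 'eef_pos': array([ 0.6022, -0.0617,  0.1291]), 'tool_rot': array([ 1.799827e+02, -3.700000e-03,  5.636950e+01]), 'ft_force': array([-1.7538,  0.1913,  5.8816]), 'moment': array([0.0356, 0.4546, 0.0337]), 'width': np.float64(0.0304)} j1 12.6 j6 133.7
[0.03564477 0.45459468 0.03369155]
```

```bash
cat > m.py <<'E'
from h import *
m=[]
for i in range(5):
    s=arm.state();m.append(s["moment"][2])
    if i<4: arm.grab_frame("top")
print(round(s["time"],2),"yaw",s["tool_rot"][2].round(2),"F",s["ft_force"].round(1),"mz",np.round(m,3),"mean",np.mean(m).round(3),"w",s["width"].round(4),"z",s["eef_pos"][2].round(4))
E
python3 m.py
```

```text
Traceback (most recent call last):
  File "m.py", line 6, in <module>
    print(round(s["time"],2),"yaw",s["tool_rot"][2].round(2),"F",s["ft_force"].round(1),"mz",np.round(m,3),"mean",np.mean(m).round(3),"w",s["width"].round(4),"z",s["eef_pos"][2].round(4))
                                                                                                                                          ^^^^^^^^^^^^^^^^
AttributeError: 'float' object has no attribute 'round'
```

{"fn": "send_rows", "kwargs": {"plan": [0,0,0.0008,0,0,0.1,0.8,0,0,0.0008,0,0,0.1,0.8,0,0,0.0008,0,0,0.1,0.8,0,0,0.0008,0,0,0.1,0.8,0,0,0.0008,0,0,0.1,0.8]}}

```text
time: 13.28
eef_pos: [0.6022, -0.0617, 0.1288]
tool_rot: [180.0, -0.0, 42.1]
ft_force: [-1.5, 1.0, 4.8]
width: 0.0309
```

```bash
python3 m.py
```

```text
Traceback (most recent call last):
  File "m.py", line 6, in <module>
    print(round(s["time"],2),"yaw",s["tool_rot"][2].round(2),"F",s["ft_force"].round(1),"mz",np.round(m,3),"mean",np.mean(m).round(3),"w",s["width"].round(4),"z",s["eef_pos"][2].round(4))
                                                                                                                                          ^^^^^^^^^^^^^^^^
AttributeError: 'float' object has no attribute 'round'
```

```bash
sed -i 's/s\["width"\].round(4)/round(s["width"],4)/' m.py; python3 m.py
```

```text
13.68 yaw 42.18 F [-1.5  0.3  5.3] mz [-0.089 -0.069 -0.093 -0.105 -0.012] mean -0.073 w 0.031 z 0.1288
```

{"fn": "send_rows", "kwargs": {"plan": [0,0,0.0008,0,0,0.1,0.8,0,0,0.0008,0,0,0.1,0.8,0,0,0.0008,0,0,0.1,0.8,0,0,0.0008,0,0,0.1,0.8]}}

```text
time: 14.18
eef_pos: [0.6022, -0.0617, 0.1285]
tool_rot: [180.0, -0.0, 30.6]
ft_force: [-1.8, 0.7, 4.2]
width: 0.0305
```

```bash
python3 m.py
```

```text
14.38 yaw 30.71 F [-1.3  1.   4.5] mz [ 0.112 -0.086 -0.066 -0.066 -0.087] mean -0.038 w 0.0307 z 0.1285
```

```bash
cat > r.py <<'E'
from h import *
s=arm.state();print(round(s["time"],2),"yaw",s["tool_rot"][2].round(2),"F",s["ft_force"].round(1),"mz",s["moment"].round(3),"t6",s["joint_torque"][5].round(4),"v6",s["joint_vel"][5].round(1),"w",round(s["width"],4),"z",s["eef_pos"][2].round(4))
E
python3 r.py
```

```text
14.38 yaw 30.71 F [-1.3  1.   4.5] mz [ 0.076  0.52  -0.087] t6 0.0252 v6 0.0 w 0.0307 z 0.1285
```

{"fn": "send_rows", "kwargs": {"plan": [0,0,0.0008,0,0,0.1,0.8,0,0,0.0008,0,0,0.1,0.8,0,0,0.0008,0,0,0.1,0.8]}}

```text
time: 14.75
eef_pos: [0.6022, -0.0616, 0.1283]
tool_rot: [180.0, -0.0, 22.0]
ft_force: [-1.3, 0.4, 4.8]
width: 0.0306
```

```bash
python3 r.py
```

```text
14.75 yaw 22.04 F [-1.3  0.4  4.8] mz [0.153 0.519 0.114] t6 0.6116 v6 -22.7 w 0.0306 z 0.1283
```

{"fn": "send_rows", "kwargs": {"plan": [0,0,0.0008,0,0,0.1,0.8,0,0,0.0008,0,0,0.1,0.8,0,0,0.0008,0,0,0.1,0.8]}}

```text
time: 15.12
eef_pos: [0.6022, -0.0616, 0.1282]
tool_rot: [180.0, -0.0, 13.5]
ft_force: [-1.2, 1.6, 4.8]
width: 0.0305
```

```bash
python3 r.py
```

```text
15.12 yaw 13.45 F [-1.2  1.6  4.8] mz [0.121 0.523 0.051] t6 0.6113 v6 -22.7 w 0.0305 z 0.1282
```

{"fn": "send_rows", "kwargs": {"plan": [0,0,0.0008,0,0,0.1,0.8,0,0,0.0008,0,0,0.1,0.8,0,0,0.0008,0,0,0.1,0.8]}}

```text
time: 15.5
eef_pos: [0.6022, -0.0616, 0.1279]
tool_rot: [180.0, -0.0, 4.9]
ft_force: [-1.5, 1.1, 5.7]
width: 0.0309
```

```bash
python3 r.py
```

```text
15.5 yaw 4.86 F [-1.5  1.1  5.7] mz [0.178 0.528 0.055] t6 0.6113 v6 -22.7 w 0.0309 z 0.1279
```

{"fn": "send_rows", "kwargs": {"plan": [0,0,0.0008,0,0,0.1,0.8,0,0,0.0008,0,0,0.1,0.8,0,0,0.0008,0,0,0.1,0.8]}}

```text
time: 15.88
eef_pos: [0.6022, -0.0616, 0.1277]
tool_rot: [-180.0, -0.0, -3.7]
ft_force: [-1.0, 0.2, 5.0]
width: 0.0305
```

```bash
python3 r.py
```

```text
15.88 yaw -3.74 F [-1.   0.2  5. ] mz [0.185 0.535 0.08 ] t6 0.6112 v6 -22.8 w 0.0305 z 0.1277
```

{"fn": "send_rows", "kwargs": {"plan": [0,0,0.0008,0,0,0.1,0.8,0,0,0.0008,0,0,0.1,0.8,0,0,0.0008,0,0,0.1,0.8]}}

```text
time: 16.25
eef_pos: [0.6022, -0.0616, 0.1276]
tool_rot: [-180.0, -0.0, -12.3]
ft_force: [-0.4, 0.2, 5.1]
width: 0.0303
```

```bash
python3 r.py
```

```text
16.25 yaw -12.33 F [-0.4  0.2  5.1] mz [0.258 0.526 0.084] t6 0.6112 v6 -22.7 w 0.0303 z 0.1276
```

{"fn": "send_rows", "kwargs": {"plan": [0,0,0.0008,0,0,0.1,0.8,0,0,0.0008,0,0,0.1,0.8,0,0,0.0008,0,0,0.1,0.8,0,0,0.0008,0,0,0.1,0.8]}}

```text
time: 16.75
eef_pos: [0.6022, -0.0616, 0.1273]
tool_rot: [-180.0, -0.0, -23.8]
ft_force: [-0.8, 1.2, 4.7]
width: 0.0306
```

```bash
python3 r.py
```

```text
16.75 yaw -23.79 F [-0.8  1.2  4.7] mz [0.272 0.548 0.051] t6 0.611 v6 -22.7 w 0.0306 z 0.1273
```

{"fn": "send_rows", "kwargs": {"plan": [0,0,0.0008,0,0,0.1,0.8,0,0,0.0008,0,0,0.1,0.8,0,0,0.0008,0,0,0.1,0.8]}}

```text
time: 17.12
eef_pos: [0.6022, -0.0616, 0.1271]
tool_rot: [-180.0, -0.0, -32.4]
ft_force: [-1.0, 0.9, 4.5]
width: 0.0304
```

```bash
python3 r.py
```

```text
17.12 yaw -32.38 F [-1.   0.9  4.5] mz [0.258 0.504 0.09 ] t6 0.611 v6 -22.8 w 0.0304 z 0.1271
```

{"fn": "send_rows", "kwargs": {"plan": [0,0,0.0008,0,0,0.1,0.8,0,0,0.0008,0,0,0.1,0.8,0,0,0.0008,0,0,0.1,0.8]}}

```text
time: 17.5
eef_pos: [0.6022, -0.0616, 0.1269]
tool_rot: [-180.0, -0.0, -41.0]
ft_force: [-1.6, 1.7, 4.7]
width: 0.0305
```

```bash
python3 r.py
```

```text
17.5 yaw -40.98 F [-1.6  1.7  4.7] mz [0.276 0.448 0.065] t6 0.6108 v6 -22.8 w 0.0305 z 0.1269
```

{"fn": "send_rows", "kwargs": {"plan": [0,0,0.0008,0,0,0.1,0.8,0,0,0.0008,0,0,0.1,0.8,0,0,0.0008,0,0,0.1,0.8]}}

```text
time: 17.88
eef_pos: [0.6022, -0.0615, 0.1268]
tool_rot: [-180.0, -0.0, -49.6]
ft_force: [-1.2, 1.1, 4.7]
width: 0.0307
```

```bash
python3 r.py
```

```text
17.88 yaw -49.57 F [-1.2  1.1  4.7] mz [0.311 0.439 0.119] t6 0.6103 v6 -22.8 w 0.0307 z 0.1268
```

{"fn": "send_rows", "kwargs": {"plan": [0,0,0.0008,0,0,0.1,0.8,0,0,0.0008,0,0,0.1,0.8,0,0,0.0008,0,0,0.1,0.8]}}

```text
time: 18.25
eef_pos: [0.6022, -0.0615, 0.1266]
tool_rot: [-180.0, 0.0, -58.2]
ft_force: [-0.7, -0.2, 5.1]
width: 0.0306
```

```bash
python3 r.py
```

```text
18.25 yaw -58.17 F [-0.7 -0.2  5.1] mz [0.34  0.395 0.033] t6 0.6109 v6 -22.8 w 0.0306 z 0.1266
```

{"fn": "send_rows", "kwargs": {"plan": [0,0,0.0008,0,0,0.1,0.8,0,0,0.0008,0,0,0.1,0.8,0,0,0.0008,0,0,0.1,0.8]}}

```text
time: 18.62
eef_pos: [0.6022, -0.0615, 0.1264]
tool_rot: [-180.0, 0.0, -66.8]
ft_force: [-1.6, 1.2, 4.6]
width: 0.0305
```

```bash
python3 r.py
```

```text
18.62 yaw -66.76 F [-1.6  1.2  4.6] mz [0.318 0.416 0.027] t6 0.6105 v6 -22.7 w 0.0305 z 0.1264
```

{"fn": "send_rows", "kwargs": {"plan": [0,0,0.0008,0,0,0.1,0.8,0,0,0.0008,0,0,0.1,0.8,0,0,0.0008,0,0,0.1,0.8]}}

```text
time: 19.0
eef_pos: [0.6023, -0.0615, 0.1262]
tool_rot: [-180.0, 0.0, -75.4]
ft_force: [-0.6, 0.4, 4.7]
width: 0.0304
```

```bash
python3 r.py
```

```text
19.0 yaw -75.36 F [-0.6  0.4  4.7] mz [0.415 0.426 0.057] t6 0.5992 v6 -22.7 w 0.0304 z 0.1262
```

{"fn": "send_rows", "kwargs": {"plan": [0,0,0.0008,0,0,0.1,0.8,0,0,0.0008,0,0,0.1,0.8,0,0,0.0008,0,0,0.1,0.8]}}

```text
time: 19.38
eef_pos: [0.6023, -0.0615, 0.126]
tool_rot: [-180.0, 0.0, -83.9]
ft_force: [-1.0, 1.2, 4.1]
width: 0.0307
```

```bash
python3 r.py
```

```text
19.38 yaw -83.94 F [-1.   1.2  4.1] mz [0.338 0.364 0.08 ] t6 0.5734 v6 -22.7 w 0.0307 z 0.126
```

{"fn": "send_rows", "kwargs": {"plan": [0,0,0.0008,0,0,0.1,0.8,0,0,0.0008,0,0,0.1,0.8,0,0,0.0008,0,0,0.1,0.8]}}

```text
time: 19.75
eef_pos: [0.6023, -0.0615, 0.1258]
tool_rot: [-180.0, 0.0, -92.5]
ft_force: [-1.8, 1.5, 4.3]
width: 0.0309
```

```bash
python3 r.py
```

```text
19.75 yaw -92.54 F [-1.8  1.5  4.3] mz [0.388 0.329 0.186] t6 0.5409 v6 -22.7 w 0.0309 z 0.1258
```

{"fn": "send_rows", "kwargs": {"plan": [0,0,0.0008,0,0,0.1,0.8,0,0,0.0008,0,0,0.1,0.8,0,0,0.0008,0,0,0.1,0.8,0,0,0.0008,0,0,0.1,0.8]}}

```text
time: 20.25
eef_pos: [0.6024, -0.0615, 0.1256]
tool_rot: [-180.0, 0.0, -104.0]
ft_force: [-1.1, 0.7, 3.4]
width: 0.0304
```

```bash
python3 r.py
```

```text
20.25 yaw -103.99 F [-1.1  0.7  3.4] mz [0.315 0.361 0.17 ] t6 0.4912 v6 -22.8 w 0.0304 z 0.1256
```

{"fn": "send_rows", "kwargs": {"plan": [0,0,0.0008,0,0,0.1,0.8,0,0,0.0008,0,0,0.1,0.8,0,0,0.0008,0,0,0.1,0.8]}}

```text
time: 20.62
eef_pos: [0.6024, -0.0615, 0.1255]
tool_rot: [-180.0, 0.0, -112.6]
ft_force: [-1.4, 0.1, 5.7]
width: 0.0307
```

```bash
python3 r.py
```

```text
20.62 yaw -112.58 F [-1.4  0.1  5.7] mz [0.296 0.371 0.16 ] t6 0.4511 v6 -22.7 w 0.0307 z 0.1255
```

{"fn": "send_rows", "kwargs": {"plan": [0,0,0.0008,0,0,0.08,0.8,0,0,0,0,0,0,0.8,0,0,0,0,0,0,0.8]}}

```text
time: 21.0
eef_pos: [0.6024, -0.0615, 0.1254]
tool_rot: [-180.0, 0.0, -114.8]
ft_force: [-1.8, 1.8, 4.4]
width: 0.0308
```

```bash
python3 r.py
```

```text
21.0 yaw -114.79 F [-1.8  1.8  4.4] mz [0.593 0.248 0.065] t6 -0.0222 v6 0.0 w 0.0308 z 0.1254
```

{"fn": "send_rows", "kwargs": {"plan": [0,0,0,0,0,0,0.25,0,0,0,0,0,0,0.25,0,0,0,0,0,0,0.25,0,0,0,0,0,-0.277,0.25,0,0,0,0,0,-0.277,0.25,0,0,0,0,0,-0.277,0.25,0,0,0,0,0,-0.277,0.25,0,0,0,0,0,-0.277,0.25,0,0,0,0,0,-0.277,0.25,0,0,0,0,0,-0.277,0.25,0,0,0,0,0,-0.277,0.25,0,0,0.09,0,0,-0.277,0.25,0,0,0.09,0,0,-0.277,0.25,0,0,0.09,0,0,-0.277,0.25,0,0,0.09,0,0,-0.277,0.25,0,0,0,0,0,0,0.25], "grip_force": 20}}

```text
time: 23.0
eef_pos: [0.6017, -0.0618, 0.0976]
tool_rot: [180.0, 0.1, -19.7]
ft_force: [0.3, 0.7, -0.2]
width: 0.0642
```

```bash
python3 r.py; python3 - <<'E'
from h import *
a=arm.grab_frame("scene")[185:245,260:320]
o=cv2.imread("pics/scene0.png")[185:245,260:320]
f=lambda i:cv2.resize(i,(400,400),interpolation=cv2.INTER_CUBIC)
cv2.imwrite("pics/z3.png",np.hstack([f(a),f(o)]))
E
```

```text
23.0 yaw -19.7 F [ 0.3  0.7 -0.2] mz [-0.063 -0.013 -0.04 ] t6 1.1803 v6 -4.4 w 0.0642 z 0.0976
```

View pics/z3.png

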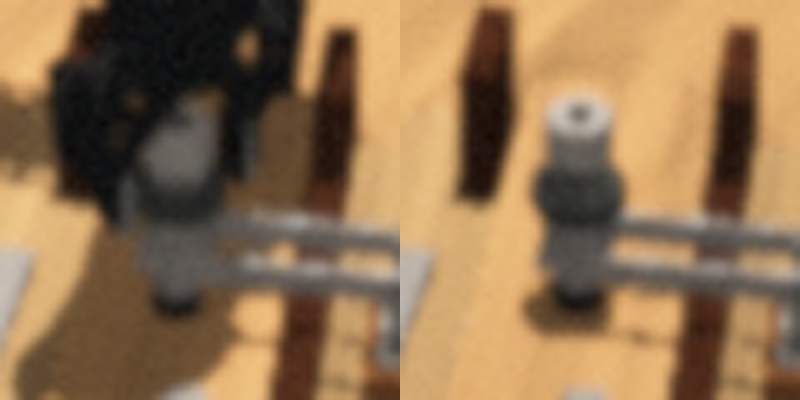

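The fingers again straddle the ring, which sits at about (180,190) in the left crop, and the knob is lower than before. Next I'll grip the ring and tighten it.

{"fn": "send_rows", "kwargs": {"plan": [0,0,0,0,0,0,0.4,0,0,0,0,0,0,0.5,0,0,0,0,0,0,0.6,0,0,0,0,0,0,0.7,0,0,0,0,0,0,0.7], "grip_force": 70}}

```text
time: 23.68
eef_pos: [0.6024, -0.0616, 0.099]
tool_rot: [-180.0, -0.1, -19.7]
ft_force: [-1.7, 0.7, 6.9]
width: 0.0426
```

```bash
python3 r.py
```

```text
23.68 yaw -19.67 F [-1.7  0.7  6.9] mz [ 0.354  0.683 -0.028] t6 0.0533 v6 0.1 w 0.0426 z 0.099
```

{"fn": "send_rows", "kwargs": {"plan": [0,0,0.0017,0,0,0.2,0.7,0,0,0.0017,0,0,0.2,0.7,0,0,0.0017,0,0,0.2,0.7,0,0,0.0008,0,0,0.1,0.7,0,0,0.0008,0,0,0.1,0.7]}}

```text
time: 24.3
eef_pos: [0.6024, -0.0617, 0.0985]
tool_rot: [-180.0, -0.0, -42.7]
ft_force: [-2.4, 0.2, 5.0]
width: 0.0427
```

```bash
python3 r.py
```

```text
24.3 yaw -42.67 F [-2.4  0.2  5. ] mz [0.255 0.727 0.072] t6 0.6208 v6 -22.8 w 0.0427 z 0.0985
```

{"fn": "send_rows", "kwargs": {"plan": [0,0,0.0017,0,0,0.2,0.7,0,0,0.0017,0,0,0.2,0.7,0,0,0.0008,0,0,0.1,0.7,0,0,0.0008,0,0,0.1,0.7]}}

```text
time: 24.8
eef_pos: [0.6024, -0.0617, 0.0981]
tool_rot: [-180.0, -0.0, -59.9]
ft_force: [-1.9, 0.4, 6.1]
width: 0.0428
```

```bash
python3 r.py
```

```text
24.8 yaw -59.86 F [-1.9  0.4  6.1] mz [0.257 0.729 0.035] t6 0.621 v6 -22.8 w 0.0428 z 0.0981
```

{"fn": "send_rows", "kwargs": {"plan": [0,0,0.0008,0,0,0.1,0.7,0,0,0.0008,0,0,0.1,0.7,0,0,0.0008,0,0,0.1,0.7,0,0,0.0008,0,0,0.1,0.7,0,0,0.0008,0,0,0.1,0.7]}}

```text
time: 25.42
eef_pos: [0.6024, -0.0617, 0.0978]
tool_rot: [-180.0, -0.0, -74.2]
ft_force: [-2.4, 0.8, 6.0]
width: 0.0428
```

```bash
python3 r.py
```

```text
25.43 yaw -74.19 F [-2.4  0.8  6. ] mz [0.264 0.694 0.029] t6 0.6288 v6 -22.8 w 0.0428 z 0.0978
```

{"fn": "send_rows", "kwargs": {"plan": [0,0,0.0008,0,0,0.1,0.7,0,0,0.0008,0,0,0.1,0.7,0,0,0.0008,0,0,0.1,0.7,0,0,0.0008,0,0,0.1,0.7]}}

```text
time: 25.92
eef_pos: [0.6023, -0.0617, 0.0976]
tool_rot: [-180.0, -0.0, -85.6]
ft_force: [-2.8, 0.5, 5.5]
width: 0.0429
```

```bash
python3 r.py
```

```text
25.93 yaw -85.63 F [-2.8  0.5  5.5] mz [0.218 0.844 0.165] t6 0.5213 v6 -22.6 w 0.0429 z 0.0976
```

{"fn": "send_rows", "kwargs": {"plan": [0,0,0.0008,0,0,0.1,0.7,0,0,0.0008,0,0,0.1,0.7,0,0,0.0008,0,0,0.1,0.7,0,0,0.0008,0,0,0.1,0.7]}}

```text
time: 26.42
eef_pos: [0.6023, -0.0617, 0.0974]
tool_rot: [-180.0, -0.0, -97.1]
ft_force: [-2.4, 0.5, 6.5]
width: 0.0425
```

```bash
python3 r.py
```

```text
26.43 yaw -97.07 F [-2.4  0.5  6.5] mz [0.298 0.91  0.31 ] t6 0.35 v6 -22.7 w 0.0425 z 0.0974
```

{"fn": "send_rows", "kwargs": {"plan": [0,0,0.0008,0,0,0.1,0.7,0,0,0.0008,0,0,0.1,0.7,0,0,0.0008,0,0,0.1,0.7]}}

```text
time: 26.8
eef_pos: [0.6023, -0.0617, 0.0973]
tool_rot: [-180.0, -0.0, -105.6]
ft_force: [-3.5, 0.8, 6.7]
width: 0.0424
```

```bash
python3 r.py
```

```text
26.8 yaw -105.65 F [-3.5  0.8  6.7] mz [0.277 1.091 0.481] t6 0.2017 v6 -22.7 w 0.0424 z 0.0973
```

{"fn": "send_rows", "kwargs": {"plan": [0,0,0,0,0,0,0.7,0,0,0,0,0,0,0.7]}}

```text
time: 27.05
eef_pos: [0.6023, -0.0617, 0.0973]
tool_rot: [-180.0, 0.0, -105.6]
ft_force: [-2.7, 1.2, 7.0]
width: 0.0423
```

```bash
python3 r.py; python3 m.py
```

```text
27.05 yaw -105.6 F [-2.7  1.2  7. ] mz [0.319 0.936 0.029] t6 -0.0736 v6 0.0 w 0.0423 z 0.0973
27.25 yaw -105.6 F [-2.   0.2  8.1] mz [0.029 0.076 0.07  0.05  0.031] mean 0.051 w 0.0426 z 0.0973
```

{"fn": "send_rows", "kwargs": {"plan": [0,0,0,0,0,0.02,0.7,0,0,0,0,0,0.02,0.7,0,0,0,0,0,0.02,0.7]}}

```text
time: 27.62
eef_pos: [0.6023, -0.0617, 0.0973]
tool_rot: [-180.0, -0.0, -107.3]
ft_force: [-2.9, 0.1, 7.3]
width: 0.0429
```

```bash
python3 r.py
```

```text
27.62 yaw -107.29 F [-2.9  0.1  7.3] mz [0.299 0.99  0.529] t6 -0.346 v6 -4.6 w 0.0429 z 0.0973
```

{"fn": "send_rows", "kwargs": {"plan": [0,0,0,0,0,0.02,0.7]}}

```text
time: 27.75
eef_pos: [0.6023, -0.0617, 0.0973]
tool_rot: [-180.0, -0.0, -107.9]
ft_force: [-2.5, 1.1, 7.8]
width: 0.0426
```

```bash
python3 r.py
```

```text
27.75 yaw -107.86 F [-2.5  1.1  7.8] mz [0.288 0.959 0.522] t6 -0.3676 v6 -4.7 w 0.0426 z 0.0973
```

{"fn": "send_rows", "kwargs": {"plan": [0,0,0.0003,0,0,0.04,0.7,0,0,0.0003,0,0,0.04,0.7]}}

```text
time: 28.0
eef_pos: [0.6023, -0.0617, 0.0973]
tool_rot: [-180.0, -0.0, -110.2]
ft_force: [-2.9, 0.5, 6.8]
width: 0.0428
```

```bash
python3 r.py
```

```text
28.0 yaw -110.16 F [-2.9  0.5  6.8] mz [0.287 0.997 0.615] t6 -0.2765 v6 -9.1 w 0.0428 z 0.0973
```

{"fn": "send_rows", "kwargs": {"plan": [0,0,0,0,0,0,0.7,0,0,0,0,0,0,0.25,0,0,0,0,0,0,0.2,0,0,0,0,0,0,0.2,0,0,0,0,0,0,0.2,0,0,-0.1,0,0,0,0.2,0,0,-0.25,0,0,0,0.2,0,0,-0.25,0,0,0,0.2,0,0,-0.25,0,0,0,0.2,0,0,-0.25,0,0,0,0.2,0,0,-0.25,0,0,0,0.2,0,0,-0.25,0,0,0,0.2,0,0,-0.25,0,0,0,0.2,0,0,-0.25,0,0,0,0.2,0,0,0,0,0,0,0.2,0,0,0,0,0,0,0.2]}}

```text
time: 30.0
eef_pos: [0.6018, -0.0616, 0.2534]
tool_rot: [180.0, 0.0, -110.2]
ft_force: [0.0, 0.0, -0.4]
width: 0.0681
```

```bash
python3 r.py; python3 - <<'E'
from h import *
A=arm.grab_frame("scene");O=cv2.imread("pics/scene0.png")
T=arm.grab_frame("top");TO=cv2.imread("pics/top0.png")
f=lambda i:cv2.resize(i,(400,300),interpolation=cv2.INTER_CUBIC)
g=lambda i:f(i[180:243,250:334])
cv2.imwrite("pics/z4.png",np.vstack([np.hstack([g(A),g(O)]),np.hstack([f(T),f(cv2.absdiff(T,TO)*2)])]))
E
```

```text
30.0 yaw -110.18 F [ 0.   0.  -0.4] mz [0.019 0.024 0.019] t6 -0.0002 v6 0.1 w 0.0681 z 0.2534
```

View pics/z4.png

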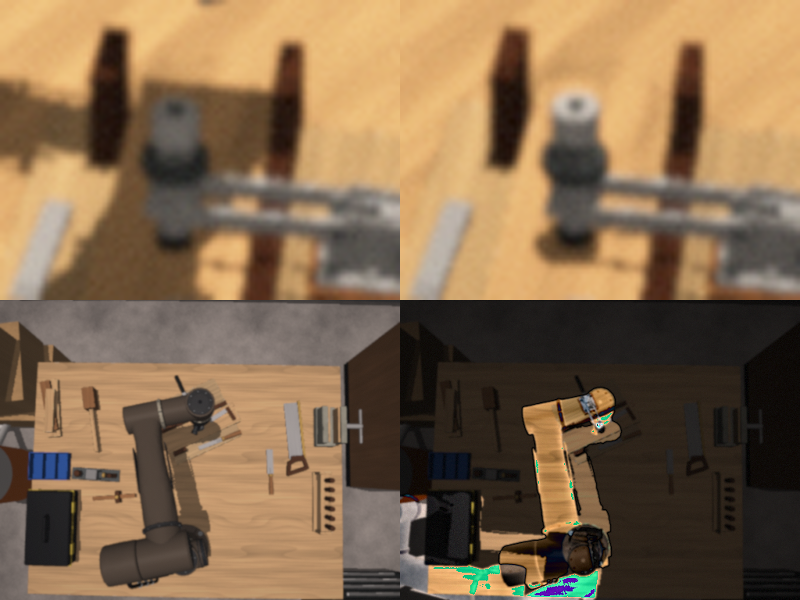

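In the new crop the knob top is a little lower, at about (175,105) against (175,98) before. The ring is back at its old height, about (175,160). The difference picture shows only the arm and its shadow as changed, so no tools moved. I'm handing the job in.

```bash
python3 -c "
from bench import arm
print(arm.sign_off())"
```

```text
the job is handed in; nothing more can be done
None
```

I did the job in the order asked and handed it in at about 30 s. One thing is off: the lock ring ended tighter than the torque you named.

- **Lock ring slackened:** I turned it about 89° anticlockwise. The torque was about 0.32 N m to break it loose and about 0.05 N m once free.
- **Spindle screwed down:** The foot met the board after about 2.56 rad (about 3.2 mm). I then went about 42° further, just under an eighth of a turn. The added torque at the knob was about 0.16 to 0.17 N m, which points to about 50 to 57 N on the foot, well under the bruising limit.
- **Lock ring tightened:** I worked it back to about −0.03 rad, judged from how far the gripper turned.
    - **Angle:** −0.03 rad is practically where I found it. The point where the torque began to rise suggests it could be up to 0.1 rad looser than that. It is far from the over-tight mark at −1.
    - **Torque:** This disagrees with the angle. The last readings while turning were about 0.53 N m (from the joint) and 0.6 N m (from the wrist), above your 0.3 to 0.4 N m. I went by the angle because hand-tight was said to lie between 0 and −0.4.
- **Last checks:** The gripper is open and about 0.15 m above where it held the ring, with no force on the wrist. The pictures show the knob lower, the ring at its old height and the other tools unmoved. I could not check directly that the spindle stayed put while I tightened the ring.

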